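# Take the pressed pan out of the open die and rack it

## Task

A freshly pressed aluminium pan still sits in the cavity of the open die set. Using its stub handle, lift it clear of the cavity, bring it out from under the raised top shoe and slide it from the front onto the free middle pair of runners in the small grey rack until it is fully home against the back, and let go. Leave the other pan and everything else standing as it is.

Things in the scene. Friction and masses are not known exactly. Their poses are not given: they have to be found in the camera images.
- pan: Bare aluminium pan pressed from sheet, about 0.12 kg, at first in the die: flange 84 mm (its x) by 110 mm (its y), 3 mm thick, from which a shallow open body 60 x 84 mm hangs 18 mm down. A stub handle sticks out from the middle of its front (-x) edge. Origin: centre of the flange's underside; z up.
- pan_handle (a point): Middle of the pan's stub handle, axes as the pan's. The handle is a flat-sided bar along x, 12 mm thick (y), 20 mm high, 42 mm long; this point is 66 mm in front of (-x) and 10 mm above the pan's origin. Both sides are free; in the die it overhangs the block's front edge. Grip it across its 12 mm.
- die: Open die set of bare steel, fixed, left or right of the middle; front is -x, z up. Origin: on the worktop below the cavity's centre. Base plate 180 mm wide (y), x -52 to 98, z 0 to 18 mm. Die block 140 mm wide, x -42 to 50, top at z 42 mm; its cavity, 66 x 90 mm, is 24 mm deep, and the pan hangs in it by its flange with 3 mm to spare all round.
- die_shoe (a point): Centre of the lower face of the punch under the raised top shoe, 130 mm above the die's origin, axes as the die's. Punch 54 x 78 mm, 20 mm high; above it the shoe, 180 mm wide, x -32 to 98 mm, from 20 to 42 mm above this point, a boss to 64 mm. Two pillars, radius 10 mm, at x 78, y +-72 mm; front and sides are open below the shoe.
- rack: Small grey pan rack, fixed, on the other side of the middle, standing up to 30 mm higher or lower from start to start. Front (-x) open, 144 mm wide, x -42 to 55 mm. Three runner pairs with upper faces at z 30, 75, 120 mm: a like pan in the lowest, a flat sheet in the top one, flush with the front, the middle one free. Roof to z 153, open carton on it to z 185 mm. Origin: under the runners' middle.
- rack_free_pair (a point): Middle of the free (middle) runner pair, level with the runners' upper faces, axes as the rack's: where the pan's origin lies when fully home. The back panel, 43 mm behind (+x), is the stop for the pan's back edge. Runners are ledges, y 46 to 62 mm each side, 3 mm thick, front ends at x -43 mm, with a guide lip at y +-60 mm, 13 mm high.
- rack_pan: The like pan that already sits in the lowest runner pair; same shape and origin as the pan. Leave alone.
- tape_measure: yellow pocket tape measure, 33 x 71 x 62 mm, standing in the front middle. Origin: centre of its underside. Leave alone.
- aerosol: aerosol can, 66 mm across, 189 mm tall, between and behind the die set and the rack. Origin: centre of its underside. Leave alone.
- torch: black torch, 122 mm long, 37 mm thick, lying on the left. Origin: centre of its underside. Leave alone.
- mug: white mug, 95 mm tall, on the left. Origin: centre of its underside. Leave alone.
- charger: white charger block, 40 x 68 x 28 mm, on the right. Origin: centre of its underside. Leave alone.
- battery: small battery, 14 mm across, 50 mm tall, standing on the right. Origin: centre of its underside. Leave alone.
- tape: roll of masking tape, 105 mm across, 25 mm tall, on the right. Origin: centre of its underside. Leave alone.
Things that resemble listed ones, but are neither listed nor needed, are in the scene too. What is shaped like the pan but blue or green is not meant.

How it is judged:
By the outcome, as a careful person would: the job done as asked, in the order asked, and still so for the second after the job is handed in, with the robot touching nothing.
It also fails if it takes over 61 s, if anything falls off the work surface, if the arm or the gripper's body presses on something with over 40 N, if the wrist force passes 120 N, or if a joint passes its speed limit or range.

## Robot

A 6-joint arm with a two-finger parallel gripper is mounted at the origin on a cart in front of the work surface, level with it; the furniture and walls round the work are solid. World frame = base frame: x ahead of the robot, y to its left, z up, the work surface at z = 0. Lengths are in m, angles in rad, forces in N, time in s.
With the tool pointing down it reaches from about 0.375 to 0.9 m from the base axis. Payload 3.1 kg.
Tool frame: the origin (TCP) lies at the very end of the fingers, on their centre line; the grasp point (between the pads) lies 19 mm behind it (arm.tcp_to_grasp is the z of the grasp point in the tool frame, in m); z points along the fingers, y is the line along which they close (so a half turn about z gives the same grasp; the last joint's range is limited). The gripper opens to 87 mm and grips with 3 to 60 N. Pads are 19 mm wide; open, the fingers measure 117 mm over their backs; the gripper's body (75 mm by 190 mm) begins 51 mm behind the grasp point.
Start: joints at [-0.178, 0.527, 1.433, -0, 1.181, -0.178], TCP at [0.625, 0, 0.223] pointing down, gripper open.
Joint ranges: [-3.08, 3.08], [-0.75, 2.2], [0.22, 2.44], [-1.43, 4.57], [0, 2.65], [-2.85, 2.85]. Speed limits (rad/s): [2.79, 2.79, 3.14, 3.14, 3.14, 3.14].

## Interface

Orientations are given as a unit quaternion [x, y, z, w].
In Python, from workcell import arm gives the robot as it stands. The module is installed in compiled form; this text tells all that it offers.
- The arm moves only by the tool send_rows, never from a script. Its argument "motion" is a list of rows, each a list of 7 numbers: the opening, from -1 (shut) to 1 (fully open), then the shift along the tool's x, y, z in m, then the turn, a rotation vector about the tool's x, y, z in rad. In form: [[gripper, dx, dy, dz, wx, wy, wz], ...]. A call has 1 to 10 rows; each row is the pose to reach, as a shift and turn from the pose commanded when the call began, along the tool's axes at that moment; what a row does not reach only later rows make up. A row lasts 1/8 s, in which the tool goes at most 62.5 mm and 10.7 degrees, less where a joint would pass 70% of its speed; a pose out of reach is approached as far as the arm can. A call with a gripper value outside its range is refused whole. The fingers move at their own pace and stop on an object; "force" is the grip in N (left out, the last holds). Time passes only in rows, so rows that repeat a pose let the fingers close. It gives the time, the measured TCP pose, the force, the opening and the grip force at its end, in the units of the state.
- arm.get_state(): the state, without advancing time (a new reading comes with each control period).
- arm.grab_frame(name): name is "scene" or "side" or "wrist"; returns a dict with "img" (400x640x3 uint8, blue, green, red), "mtx" (3x3 intrinsics, pixels), "k1" (the pictures are not rectified: a ray, as slopes to the right and down, at radius r is drawn at 1 + k1 r^2 times it, then the intrinsics apply), "view" (4x4, takes a point from world to camera coordinates); the wrist camera has in their place "tool_from_camera" (4x4, takes a point from camera to tool coordinates, whose origin is the TCP and whose axes are the flange's). Camera axes: x right, y down, z forward; pixel columns grow to the right and rows downward; lengths in m; the calibration is good to about 2 mm. A picture is of the moment at which its call begins: read the wrist's pose just before it. There is no depth.
- arm.finish_job(): hands the job in; it is judged then, once.
Trained networks look in the newest picture that a camera, given by its name, has taken for a name from the list of things; names that differ only in an ending like _2 or _b are one class to them, and where a whole thing is asked for, a point or a joint stands for the part that bears it (a point fixed in the world has none). Each returns a list of dicts, best first, with "confidence" (0 to 1); they miss things now and then, are a little off and sometimes report something else, mostly with a low value. They report only what shows in the picture. A call takes as long as a camera call. They do not tell look-alikes from the thing itself.
- arm.recognise(camera, target): "point" ([row, column] as shares, 0 to 1, of the picture: columns of its width, rows of its height, amid what is visible of it).
- arm.mark_of(camera, target): "point" ([row, column] as shares, 0 to 1, of the picture: columns of its width, rows of its height: a listed point, or the origin of a listed thing).
The state is a dict: "t": time; "joints": joint angles; "joint_vel": joint speeds; "tau": joint torques, N m; "eef_pos": TCP position; "orientation": TCP orientation; "ft_force": force on the tool from outside, world axes, zero at the start; "wrist_torque": the same for the moment, N m; "grip_width": finger opening in m; "gripper_force": force on a finger pad.
Only numpy, scipy, OpenCV 4.12 (cv2) and the standard library are available. Lean on these libraries where they do the work, as an engineer would, in place of code of your own. Each camera call takes 0.05 s, during which the arm holds its last target. There are 200 camera calls.

## Working session

There is one attempt and no reset: what is moved stays moved. The work goes in short steps, Python scripts to look and compute and a tool call to move; the robot and the scene stay as the last step left them, time stands still between calls to the robot, and variables do not carry over. Pictures are saved under pics/ and viewed, at most 10 in all, crops included, and the job is handed in when it is done.

Besides the shell and the picture viewer there is one more tool, called after "Call:" as a command line: name --pt "numbers of a row" for each row, then --argument value for the rest. send_rows: Moves the arm, as the interface text tells. Its arguments: {"type":"object","properties":{"motion":{"type":"array"},"force":{"type":"number"}},"required":["motion"]}

```bash
mkdir -p pics; cat > h.py <<'E'
import numpy as np, cv2
from scipy.spatial.transform import Rotation as R
from workcell import arm
def cam(name):
    s=arm.get_state(); f=arm.grab_frame(name)
    if name=="wrist":
        T=np.eye(4);T[:3,:3]=R.from_quat(s["orientation"]).as_matrix();T[:3,3]=s["eef_pos"]
        V=np.linalg.inv(T@f["tool_from_camera"])
    else: V=np.array(f["view"])
    return dict(img=f["img"],K=np.array(f["mtx"]),k1=f["k1"],V=V)
def ray(c,u,v):
    K=c["K"];d=np.array([(u-K[0,2])/K[0,0],(v-K[1,2])/K[1,1]])
    s=d.copy()
    for _ in range(30): s=d/(1+c["k1"]*(s@s))
    C=np.linalg.inv(c["V"]); r=C[:3,:3]@np.array([*s,1]); return C[:3,3],r/np.linalg.norm(r)
def proj(c,p):
    q=c["V"]@np.array([*p,1]); s=q[:2]/q[2]; s=s*(1+c["k1"]*(s@s)); return c["K"][:2,:2]@s+c["K"][:2,2]
def tri(rays):
    A=np.zeros((3,3));b=np.zeros(3)
    for o,d in rays: P=np.eye(3)-np.outer(d,d);A+=P;b+=P@o
    x=np.linalg.solve(A,b); e=max(np.linalg.norm((np.eye(3)-np.outer(d,d))@(x-o)) for o,d in rays); return x,e
def marks(c,name,t,n=3):
    return [(round(m["confidence"],2),round(m["point"][1]*640,1),round(m["point"][0]*400,1)) for m in arm.mark_of(name,t)[:n]]
E
cat > a.py <<'E'
from h import *
np.set_printoptions(precision=4,suppress=True)
c={n:cam(n) for n in("scene","side","wrist")}
for n in c: cv2.imwrite(f"pics/{n}0.png",c[n]["img"])
for t in("pan","pan_handle","die","die_shoe","rack","rack_free_pair","rack_pan","aerosol","tape_measure"):
    m={n:marks(c[n],n,t) for n in c}; print(t,m)
    if m["scene"] and m["side"]: print("  ",*tri([ray(c[n],*m[n][0][1:]) for n in("scene","side")]))
for n in c: print(n,np.linalg.inv(c[n]["V"])[:3])
E
python3 a.py
```

```text
pan {'scene': [(0.75, 279.2, 226.4), (0.74, 386.3, 209.3), (0.55, 343.3, 224.4)], 'side': [(0.84, 304.3, 250.5), (0.72, 340.3, 170.6), (0.66, 311.6, 208.8)], 'wrist': [(0.96, 213.5, 320.3), (0.82, 249.7, 181.2)]}
   [ 0.6344  0.055  -0.1101] 0.15645904398404117
pan_handle {'scene': [(0.85, 398.6, 205.3), (0.69, 326.3, 226.7), (0.61, 287.5, 233.1)], 'side': [(0.89, 328.1, 173.6), (0.88, 293.7, 259.4), (0.69, 316.6, 195.3)], 'wrist': [(0.61, 262.4, 127.3)]}
   [ 0.4778 -0.1018  0.1772] 0.1188227703412109
die {'scene': [(0.75, 281.0, 236.5), (0.24, 378.7, 172.1)], 'side': [(0.88, 340.3, 178.7)], 'wrist': [(0.85, 379.9, 8.1)]}
   [0.6789 0.1813 0.0065] 0.0053043416500699915
die_shoe {'scene': [(0.81, 278.4, 207.7), (0.2, 266.1, 294.8)], 'side': [(0.9, 345.9, 153.1)], 'wrist': [(0.66, 375.5, 318.9)]}
   [0.6935 0.1714 0.129 ] 0.008428203045149562
rack {'scene': [(0.93, 343.3, 188.0)], 'side': [(0.96, 369.5, 243.5)], 'wrist': [(0.82, 374.1, 317.9), (0.16, 457.7, 158.2)]}
   [ 0.701  -0.2091  0.0121] 0.004338648424116987
rack_free_pair {'scene': [(0.62, 345.0, 176.8)], 'side': [(0.88, 365.6
[... 161 characters left out ...]
   [ 0.6955 -0.2007  0.0469] 0.0037707676272900914
aerosol {'scene': [(0.86, 289.7, 201.3)], 'side': [(0.66, 379.7, 204.4)], 'wrist': [(0.65, 459.0, 157.3)]}
   [0.8013 0.0055 0.005 ] 0.00404592296183493
tape_measure {'scene': [(0.78, 376.3, 242.7)], 'side': [(0.82, 269.8, 225.1)], 'wrist': [(0.94, 138.0, 190.5)]}
   [ 0.3891 -0.0312 -0.0067] 0.006170068994986565
scene [[-0.7514 -0.3827  0.5375 -0.2123]
 [-0.6598  0.4428 -0.6071  0.9346]
 [-0.0056 -0.8109 -0.5852  0.9939]]
side [[ 0.9861 -0.0989  0.1338  0.3553]
 [-0.1664 -0.5956  0.7859 -1.3196]
 [ 0.002  -0.7972 -0.6037  1.0977]]
wrist [[ 1.      0.001  -0.002   0.6241]
 [ 0.0004 -0.9619 -0.2733  0.0743]
 [-0.0021  0.2733 -0.9619  0.384 ]]
```

```bash
python3 - <<'E'
import cv2
for n,(x0,y0) in {"scene":(200,110),"side":(220,100)}.items():
    i=cv2.imread(f"pics/{n}0.png"); cv2.imwrite(f"pics/{n}0c.png",cv2.resize(i[y0:y0+190,x0:x0+250],None,fx=3.1,fy=3.1,interpolation=cv2.INTER_CUBIC))
E
```

```text
(no output)
```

View pics/scene0c.png

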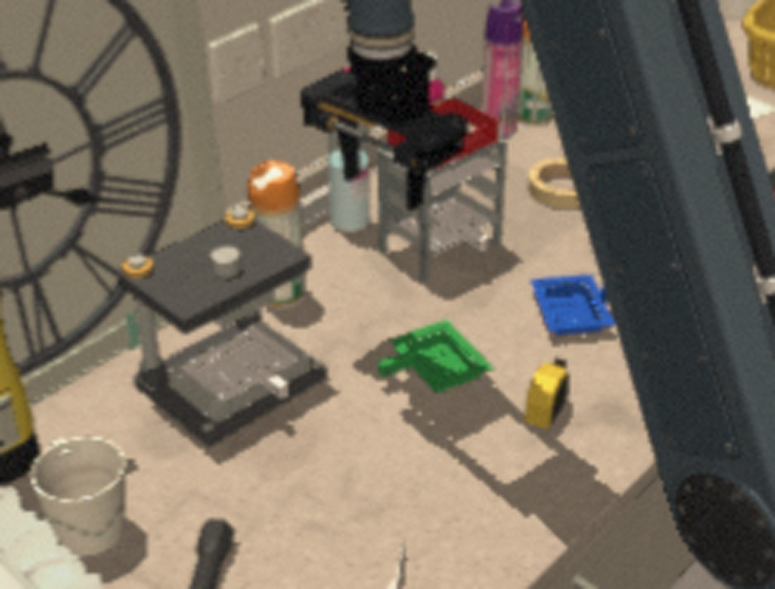

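View pics/side0c.png

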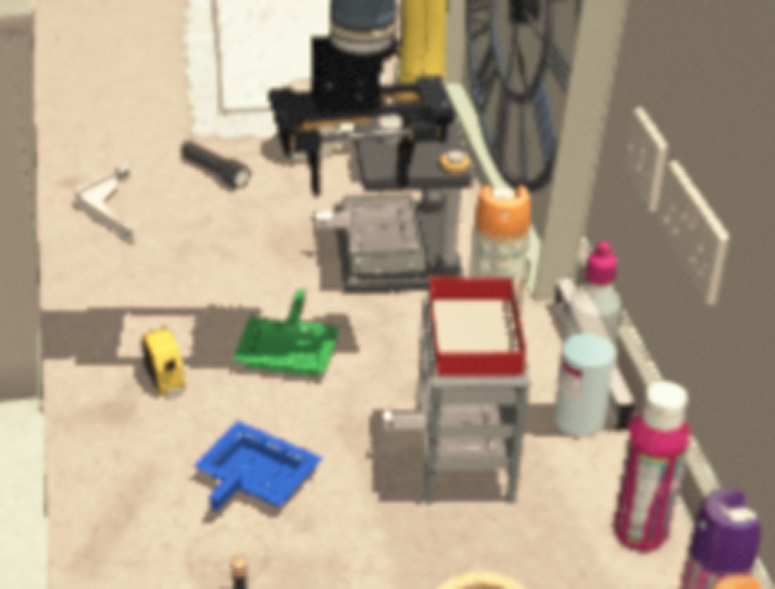

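```bash
cat > b.py <<'E'
from h import *
np.set_printoptions(precision=4,suppress=True)
c={n:cam(n) for n in("scene","side")}
T=lambda a,b:print(*tri([ray(c["scene"],*a),ray(c["side"],*b)]))
s=arm.get_state(); print(R.from_quat(s["orientation"]).as_matrix(), s["eef_pos"],s["t"])
f=arm.grab_frame("wrist");print(f["tool_from_camera"])
T((279.2,226.4),(340.3,170.6));T((287.5,233.1),(328.1,173.6))
E
python3 b.py
```

```text
[[ 0.  1.  0.]
 [ 1. -0.  0.]
 [ 0.  0. -1.]] [0.625  0.0001 0.2226] 1.6
[[ 0.0004 -0.9618 -0.2736  0.0742]
 [ 1.      0.0004 -0.0001 -0.0006]
 [ 0.0002 -0.2736  0.9618 -0.1623]
 [ 0.      0.      0.      1.    ]]
[0.6807 0.1802 0.0494] 0.0012347758386472784
[0.6343 0.1814 0.0417] 0.0015667930049821472
```

View pics/wrist0.png

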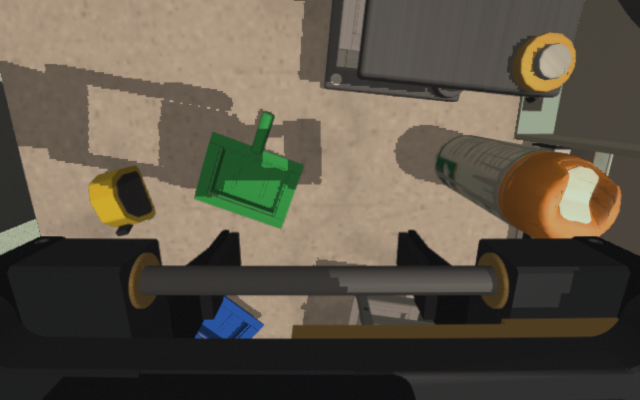

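```bash
cat >> h.py <<'E'
def pose(yaw,t):  # heading yaw (rad), tilt t; closing along heading's left
    return R.from_euler("z",yaw)*R.from_matrix([[-1,0,0],[0,1,0],[0,0,-1]])*R.from_euler("y",-t)
def rel(p,yaw,t,s=None):
    """row numbers from the present pose to TCP p"""
    s=s or arm.get_state(); q=R.from_quat(s["orientation"])
    return np.round(np.r_[q.inv().apply(np.array(p)-s["eef_pos"]),(q.inv()*pose(yaw,t)).as_rotvec()],4).tolist()
E
python3 -c "
from h import *
print(rel((.54,.18,.23),0,.52))"
```

```text
[0.18, -0.085, -0.0075, -0.4076, -0.4077, -1.5321]
```

Call:
send_rows --pt "1 0.05 -0.05 -0.0075 -0.1 -0.1 -0.37" --pt "1 0.1 -0.085 -0.0075 -0.2 -0.2 -0.75" --pt "1 0.18 -0.085 -0.0075 -0.4076 -0.4077 -1.5321" --pt "1 0.18 -0.085 -0.0075 -0.4076 -0.4077 -1.5321" --pt "1 0.18 -0.085 -0.0075 -0.4076 -0.4077 -1.5321" --pt "1 0.18 -0.085 -0.0075 -0.4076 -0.4077 -1.5321" --pt "1 0.18 -0.085 -0.0075 -0.4076 -0.4077 -1.5321" --pt "1 0.18 -0.085 -0.0075 -0.4076 -0.4077 -1.5321" --pt "1 0.18 -0.085 -0.0075 -0.4076 -0.4077 -1.5321" --pt "1 0.18 -0.085 -0.0075 -0.4076 -0.4077 -1.5321"

```text
t: 2.9
eef_pos: [0.5391, 0.1795, 0.2297]
orientation: [0.001, 0.967, -0.0, 0.256]
ft_force: [0.4, -0.1, 0.2]
grip_width: 0.0869
gripper_force: 0.0
```

```bash
cat > w.py <<'E'
import sys,json
from h import *
np.set_printoptions(precision=4,suppress=True)
tag=sys.argv[1]
s=arm.get_state(); print(s["t"],s["eef_pos"],s["joints"])
c=cam("wrist"); cv2.imwrite(f"pics/{tag}.png",c["img"]); np.savez(f"pics/{tag}.npz",**c)
for t in sys.argv[2:]:
    for m in marks(c,"wrist",t): print(t,m,[ (o+d*(z-o[2])/d[2]).round(4) for o,d in [ray(c,*m[1:])] for z in (.045,.055)])
E
python3 w.py w1 pan pan_handle die die_shoe
```

```text
2.9 [0.5391 0.1795 0.2297] [ 0.1714  0.3179  1.9445 -0.2342  0.3765 -1.2009]
pan (0.74, 319.4, 201.4) [array([0.6936, 0.1801, 0.045 ]), array([0.6832, 0.1801, 0.055 ])]
pan (0.61, 133.8, 76.7) [array([0.5246, 0.0061, 0.045 ]), array([0.52  , 0.0121, 0.055 ])]
pan_handle (0.95, 326.5, 163.8) [array([0.6304, 0.1884, 0.045 ]), array([0.6222, 0.188 , 0.055 ])]
pan_handle (0.74, 197.1, 105.6) [array([0.5549, 0.0576, 0.045 ]), array([0.5493, 0.0618, 0.055 ])]
pan_handle (0.37, 510.3, 154.1) [array([0.6163, 0.3979, 0.045 ]), array([0.6085, 0.3903, 0.055 ])]
die (0.9, 320.4, 175.0) [array([0.6477, 0.1813, 0.045 ]), array([0.6389, 0.1812, 0.055 ])]
die_shoe (0.68, 319.9, 255.3) [array([0.8169, 0.181 , 0.045 ]), array([0.8022, 0.1809, 0.055 ])]
```

View pics/w1.png

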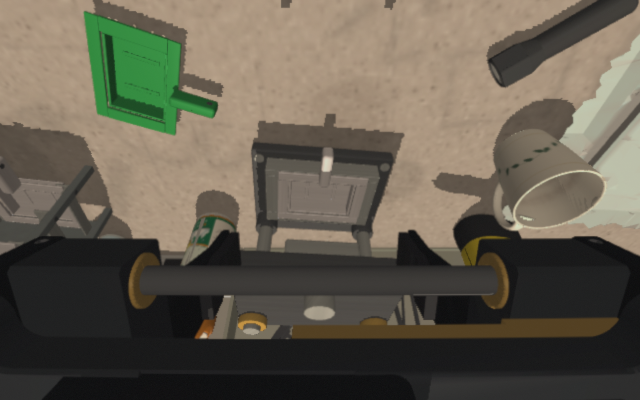

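```bash
python3 -c "
import cv2
i=cv2.imread('pics/w1.png')[130:240,240:400]; cv2.imwrite('pics/w1c.png',cv2.resize(i,None,fx=5,fy=5,interpolation=cv2.INTER_CUBIC))"
```

```text
(no output)
```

View pics/w1c.png

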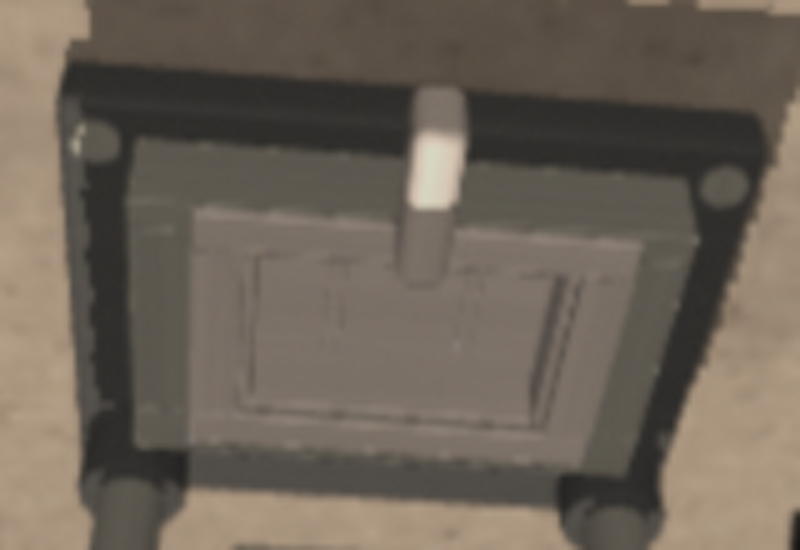

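```bash
cat > fit.py <<'E'
from h import *
from scipy.optimize import least_squares
np.set_printoptions(precision=4,suppress=True)
def fit(views,x0,fixz=None):
    """views: list of (cam, model pts mm, pixels)"""
    def res(x):
        Rz=R.from_euler("z",x[3]).as_matrix()
        return np.concatenate([[proj(c,Rz@(np.array(m)/1000)+x[:3])-u for m,u in zip(M,U)] for c,M,U in views]).ravel()
    r=least_squares(res,x0,loss="soft_l1"); return r.x,res(r.x).reshape(-1,2)
E
python3 - <<'E'
from fit import *
c=dict(np.load("pics/w1.npz")); px=lambda L:[np.array(p)/5+[240,130] for p in L]
x,r=fit([(c,[(-42,-70,42),(-42,70,42),(50,-70,42),(50,70,42),(-52,-90,18),(-52,90,18)],px([(130,205),(697,240),(135,447),(628,475),(68,95),(765,155)]))],[.68,.18,0,0]); print("die",x);print(r.T)
x,r=fit([(c,[(-42,-55,3),(-42,55,3),(42,-55,3),(42,55,3),(-87,-6,20),(-87,6,20)],px([(190,207),(640,240),(190,447),(583,467),(416,132),(466,134)]))],[.68,.18,.04,0]); print("pan",x);print(r.T)
h=x[:3]+R.from_euler("z",x[3]).apply([-.072,0,.010]);print(h)
E
```

```text
die [ 0.6948  0.1811 -0.0045 -0.0968]
[[ 0.3785 -0.1208  0.7302 -0.925  -1.3345  0.8424]
 [-0.9518  0.1408 -0.2633  0.0802  1.2309 -0.0595]]
pan [ 0.6931  0.1814  0.0407 -0.0911]
[[ 0.1617  0.2256  0.1891 -0.2822 -0.7338  0.338 ]
 [ 2.0576  1.475  -0.5342 -0.0221 -0.9231 -0.536 ]]
[0.6214 0.1879 0.0507]
```

```bash
python3 -c "
from h import *
print(rel((.591,.190,.096),-.092,.52),rel((.6255,.187,.0355),-.092,.52))"
```

```text
[0.0232, 0.0097, 0.1417, 0.0457, 0.0008, 0.0789] [0.0234, 0.0067, 0.2113, 0.0457, 0.0008, 0.0789]
```

Call:
send_rows --pt "1 0.011 0.005 0.06 0.0457 0.0008 0.0789" --pt "1 0.0232 0.0097 0.115 0.0457 0.0008 0.0789" --pt "1 0.0232 0.0097 0.1417 0.0457 0.0008 0.0789" --pt "1 0.0232 0.0097 0.1417 0.0457 0.0008 0.0789" --pt "1 0.0232 0.0097 0.1417 0.0457 0.0008 0.0789"

```text
t: 3.78
eef_pos: [0.5904, 0.1898, 0.0942]
orientation: [0.044, 0.966, -0.012, 0.256]
ft_force: [-0.3, -0.2, 0.3]
grip_width: 0.0868
gripper_force: 0.0
```

```bash
python3 w.py w2 pan_handle; python3 -c "
from h import *
a,b=[dict(np.load(f'pics/w{i}.npz')) for i in (1,2)]
print(proj(b,(.616,.188,.052)),rel((.6255,.187,.0355),-.092,.52))
i=cv2.resize(b['img'],None,fx=1.2,fy=1.2);cv2.imwrite('pics/w2c.png',i)"
```

```text
3.775 [0.5904 0.1898 0.0942] [ 0.2031  0.6331  1.9159 -1.0001  0.1726 -0.3203]
pan_handle (0.83, 319.7, 229.1) [array([0.6341, 0.1862, 0.045 ]), array([0.6218, 0.1873, 0.055 ])]
pan_handle (0.75, 113.3, 153.2) [array([0.5508, 0.0682, 0.045 ]), array([0.5439, 0.077 , 0.055 ])]
[320.02612669 220.5456797 ] [-0.0004, 0.0003, 0.0698, 0.0, 0.0, 0.0006]
```

View pics/w2c.png

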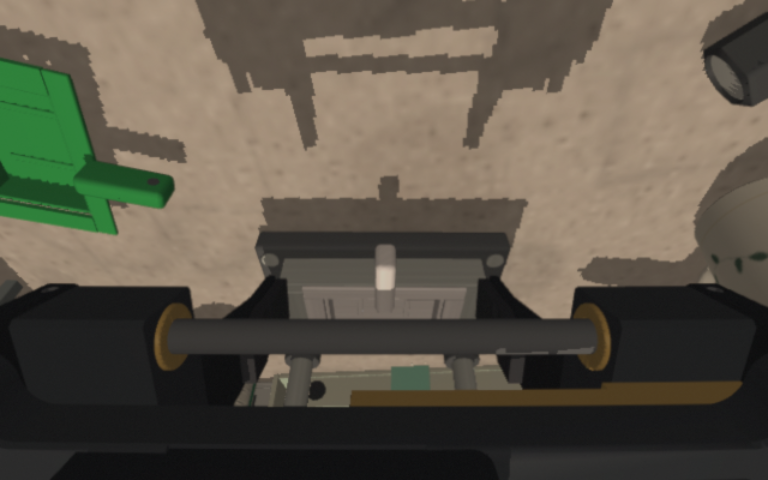

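```bash
python3 -c "
from h import *
print(rel((.604,.189,.091),-.092,.3),rel((.6216,.1875,.0340),-.092,.3))"
```

```text
[-0.0092, 0.0003, 0.011, -0.0, 0.22, 0.0006] [0.0038, 0.0004, 0.0692, -0.0, 0.22, 0.0006]
```

Call:
send_rows --pt "1 -0.009 0 0.011 0 0.12 0" --pt "1 -0.009 0 0.011 0 0.22 0" --pt "1 -0.009 0 0.011 0 0.22 0" --pt "1 -0.003 0 0.04 0 0.22 0" --pt "1 0.004 0 0.069 0 0.22 0" --pt "1 0.004 0 0.069 0 0.22 0" --pt "1 0.004 0 0.069 0 0.22 0" --pt "1 0.004 0 0.069 0 0.22 0"

```text
t: 4.88
eef_pos: [0.6213, 0.1872, 0.0354]
orientation: [0.045, 0.988, -0.007, 0.15]
ft_force: [-0.6, 0.6, -0.2]
grip_width: 0.087
gripper_force: 0.0
```

```bash
python3 -c "
from h import *
s=arm.get_state();print(s['joints'],s['ft_force'],rel((.6216,.1875,.0340),-.092,.3))"
```

```text
[ 0.15521843  0.74928363  1.7209553  -0.19366753  0.38489157 -1.15556555] [-0.59235934  0.63756647 -0.2252018 ] [0.0002, 0.0003, 0.0014, 0.0004, 0.0015, 0.0011]
```

Close gently centred, then firmly.

Call:
send_rows --pt "-0.5 0 0 0.001 0 0 0" --pt "-0.8 0 0 0.001 0 0 0" --pt "-1 0 0 0.001 0 0 0" --pt "-1 0 0 0.001 0 0 0" --pt "-1 0 0 0.001 0 0 0" --pt "-1 0 0 0.001 0 0 0" --pt "-1 0 0 0.001 0 0 0" --pt "-1 0 0 0.001 0 0 0" --force 50

```text
t: 5.88
eef_pos: [0.6212, 0.1869, 0.0327]
orientation: [0.045, 0.988, -0.007, 0.149]
ft_force: [-0.9, 0.1, -0.1]
grip_width: 0.0149
gripper_force: 0.2
```

Call:
send_rows --pt "-1 0 0 0 0 0 0" --pt "-1 0 0 0 0 0 0" --pt "-1 0 0 0 0 0 0"

```text
t: 6.25
eef_pos: [0.6212, 0.1869, 0.0327]
orientation: [0.045, 0.988, -0.007, 0.149]
ft_force: [0.4, 1.0, -0.7]
grip_width: 0.0118
gripper_force: 50.0
```

Call:
send_rows --pt "-1 -0.003 0 -0.0095 0 0 0" --pt "-1 -0.006 0 -0.019 0 0 0" --pt "-1 -0.009 0 -0.029 0 0 0" --pt "-1 -0.009 0 -0.029 0 0 0" --pt "-1 -0.009 0 -0.029 0 0 0"

```text
t: 6.88
eef_pos: [0.6211, 0.1868, 0.0632]
orientation: [0.045, 0.988, -0.007, 0.149]
ft_force: [0.5, 0.7, -1.2]
grip_width: 0.0116
gripper_force: 50.0
```

```bash
python3 - <<'E'
from h import *
c={n:cam(n) for n in("scene","side","wrist")}
for n in("scene","side"): print(n,marks(c[n],n,"pan"))
o=[]
for n,(x0,y0) in {"scene":(220,170),"side":(280,130)}.items():
    o.append(cv2.resize(c[n]["img"][y0:y0+80,x0:x0+100],None,fx=3.9,fy=3.9,interpolation=cv2.INTER_CUBIC))
cv2.imwrite("pics/lift.png",np.vstack([np.hstack(o),cv2.resize(c["wrist"]["img"][100:250],(780,183))]))
print(arm.get_state()["eef_pos"])
E
```

```text
scene [(0.8, 340.6, 225.4), (0.66, 386.7, 206.5), (0.65, 276.8, 219.1)]
side [(0.86, 309.9, 209.7), (0.75, 342.5, 167.0), (0.67, 271.3, 221.9)]
[0.62098211 0.18684034 0.06264825]
```

View pics/lift.png

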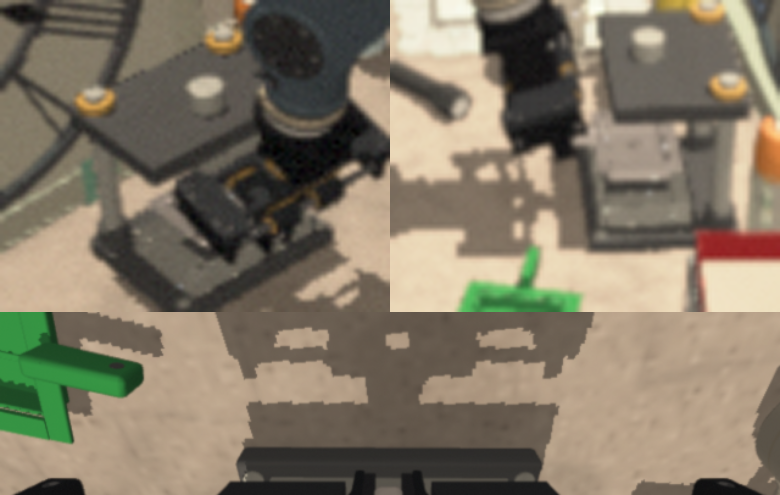

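Call:
send_rows --pt "-1 -0.003 0 -0.008 0 0 0" --pt "-1 0.02 0 -0.016 0 0 0" --pt "-1 0.045 0 -0.024 0 0 0" --pt "-1 0.07 0 -0.032 0 0 0" --pt "-1 0.095 0 -0.04 0 0 0" --pt "-1 0.12 0 -0.048 0 0 0" --pt "-1 0.145 0 -0.056 0 0 0" --pt "-1 0.145 0 -0.056 0 0 0" --pt "-1 0.145 0 -0.056 0 0 0"

```text
t: 8.25
eef_pos: [0.4689, 0.2015, 0.0745]
orientation: [0.045, 0.988, -0.006, 0.151]
ft_force: [0.8, -0.9, -1.2]
grip_width: 0.0113
gripper_force: 50.0
```

```bash
python3 -c "
from h import *
print(rel((.47,.2,.22),-.092,.3));print(rel((.48,0,.3),-.05,.45));print(rel((.48,-.2,.3),0,.6))"
```

```text
[-0.0445, -0.0013, -0.1385, 0.0011, 0.0025, 0.0008]
[-0.0952, -0.1995, -0.2066, -0.0143, -0.1474, -0.0384]
[-0.1126, -0.3986, -0.2014, -0.0391, -0.2972, -0.0825]
```

Call:
send_rows --pt "-1 -0.012 0 -0.04 0 0 0" --pt "-1 -0.028 0 -0.09 0 0 0" --pt "-1 -0.0445 -0.001 -0.1385 0 0 0" --pt "-1 -0.06 -0.05 -0.16 0 -0.05 0" --pt "-1 -0.075 -0.1 -0.18 -0.01 -0.08 -0.02" --pt "-1 -0.0952 -0.15 -0.2066 -0.0143 -0.1474 -0.0384" --pt "-1 -0.1 -0.2 -0.205 -0.02 -0.18 -0.05"

```text
t: 9.12
eef_pos: [0.4865, -0.0039, 0.3035]
orientation: [0.017, 0.97, -0.007, 0.242]
ft_force: [1.0, 0.9, -1.4]
grip_width: 0.0116
gripper_force: 50.0
```

```bash
python3 -c "
from h import *
print(arm.get_state()['joints']);print(rel((.48,-.2,.3),0,.6))"
```

```text
[-0.32242843  0.06063118  2.01082722  0.22773353  0.6085299  -2.01434259]
[0.0014, -0.1961, 0.0041, -0.0226, -0.1102, -0.0291]
```

Call:
send_rows --pt "-1 0 -0.05 0.001 -0.006 -0.03 -0.008" --pt "-1 0 -0.1 0.002 -0.011 -0.055 -0.015" --pt "-1 0 -0.15 0.003 -0.017 -0.08 -0.022" --pt "-1 0.001 -0.196 0.004 -0.0226 -0.1102 -0.029" --pt "-1 0.001 -0.196 0.004 -0.0226 -0.1102 -0.029" --pt "-1 0.001 -0.196 0.004 -0.0226 -0.1102 -0.029" --pt "-1 0.001 -0.196 0.004 -0.0226 -0.1102 -0.029"

```text
t: 10.0
eef_pos: [0.4816, -0.1929, 0.3007]
orientation: [0.003, 0.958, 0.001, 0.285]
ft_force: [-0.5, -0.4, -2.1]
grip_width: 0.0116
gripper_force: 50.0
```

```bash
python3 w.py w3 rack rack_free_pair rack_pan; python3 - <<'E'
from h import *
for n in("scene","side"): 
    c=cam(n);print(n,[marks(c,n,t,2) for t in("rack","rack_free_pair","rack_pan")])
i=cv2.imread("pics/w3.png")[60:285,200:500];cv2.imwrite("pics/w3c.png",cv2.resize(i,None,fx=2.66,fy=2.66,interpolation=cv2.INTER_CUBIC))
E
```

```text
10.0 [ 0.4816 -0.1929  0.3007] [-0.8553  0.13    1.9861  0.6612  0.736  -2.8544]
rack_free_pair (0.93, 308.7, 205.2) [array([ 0.7515, -0.2106,  0.045 ]), array([ 0.7395, -0.2101,  0.055 ])]
rack_pan (0.75, 311.1, 183.4) [array([ 0.6973, -0.2053,  0.045 ]), array([ 0.6868, -0.2049,  0.055 ])]
scene [[(0.8, 339.8, 186.1)], [(0.98, 341.3, 176.1)], [(0.8, 342.3, 182.4)]]
side [[(0.62, 371.8, 242.2)], [(0.79, 369.1, 225.2), (0.45, 288.1, 156.7)], [(0.68, 369.1, 237.8), (0.68, 323.2, 167.6)]]
```

View pics/w3c.png

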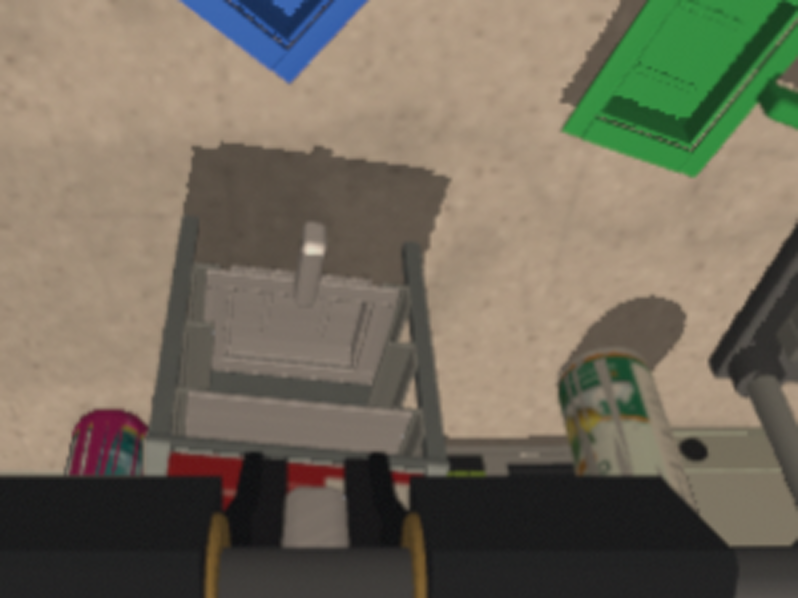

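Call:
send_rows --pt "-1 0 0.03 0 0 0.05 0" --pt "-1 0 0.05 0 0 0.1 0"

```text
t: 10.85
eef_pos: [0.4815, -0.1433, 0.3006]
orientation: [0.005, 0.972, 0.001, 0.236]
ft_force: [-0.2, -0.6, -1.2]
grip_width: 0.0117
gripper_force: 50.0
```

```bash
python3 - <<'E'
from fit import *
print(arm.get_state()["joints"],arm.get_state()["eef_pos"])
c=dict(np.load("pics/w3.npz")); px=lambda L:[np.array(p)/2.66+[200,60] for p in L]
A=[(-42,-55,33),(-42,55,33),(-87,-6,50),(-87,6,50)],px([(207,265),(403,288),(304,240),(326,241)])
B=[(-43,-46,75),(-43,46,75)],px([(212,322),(390,345)])
C=[(-42,-72,153),(-42,72,153)],px([(148,438),(446,468)])
for S in ([A],[A,B],[A,B,C],[B,C]):
    x,r=fit([(c,*s) for s in S],[.69,-.2,.01,-.1]);print(x);print(r.T)
S={n:cam(n) for n in("scene","side")}
for t,p,q,w in(("fp",(341.3,176.1),(369.1,225.2),(308.7,205.2)),("rp",(342.3,182.4),(369.1,237.8),(311.1,183.4))):
    print(t,*tri([ray(S["scene"],*p),ray(S["side"],*q),ray(c,*w)]))
E
```

```text
[-0.7017  0.1074  1.9593  0.4482  0.7511 -2.5436] [ 0.4815 -0.1433  0.3006]
[ 0.6989 -0.2046  0.0126 -0.1338]
[[ 0.0377 -0.6769  0.011   0.5145]
 [ 2.1952  0.3334 -0.9552 -0.4716]]
[ 0.6933 -0.2067  0.0182 -0.163 ]
[[-1.2561 -1.0307  0.2072  0.8296  0.9538 -0.1657]
 [ 1.1913  1.034  -1.3865 -0.6853  0.8162 -0.7796]]
[ 0.7007 -0.2077  0.0101 -0.1742]
[[-0.6045 -2.1828  0.3016  0.6829  1.5513 -1.2683 -0.2192  0.6875]
 [ 0.9728  1.2126 -0.9835 -0.2365  0.1383 -1.1246  0.268  -0.1033]]
[ 0.7013 -0.2084  0.0099 -0.1856]
[[ 1.4961 -1.528  -0.2694  0.2663]
 [ 0.0932 -0.6833  0.0487  0.3992]]
fp [ 0.7012 -0.201   0.0825] 0.008316183623751226
rp [ 0.7018 -0.2062  0.0393] 0.0012449333047970094
```

```bash
python3 - <<'E'
from h import *
c=cam("wrist");np.savez("pics/w4.npz",**c)
for p in [(-42,-72,153),(-42,72,153),(-42,-72,0),(-87,0,50)]: print(proj(c,R.from_euler("z",-.15).apply(np.array(p)/1000)+[.7,-.206,.01]))
a=dict(np.load("pics/w3.npz"))["img"][135:250,240:385]
u=proj(c,[.66,-.2,.09]).astype(int);print(u)
y0,x0=max(0,u[1]-60),max(0,u[0]-72); print(x0,y0)
b=c["img"][y0:y0+115,x0:x0+145]
f=lambda i:cv2.resize(i,None,fx=5.4,fy=5.1,interpolation=cv2.INTER_CUBIC)
cv2.imwrite("pics/w4c.png",f(b));cv2.imwrite("pics/w3d.png",f(a))
E
```

```text
[214.48063889 242.05306003]
[329.93686044 252.32649029]
[237.14037589 165.85105638]
[282.2179765  168.23009039]
[278 206]
206 146
```

View pics/w4c.png

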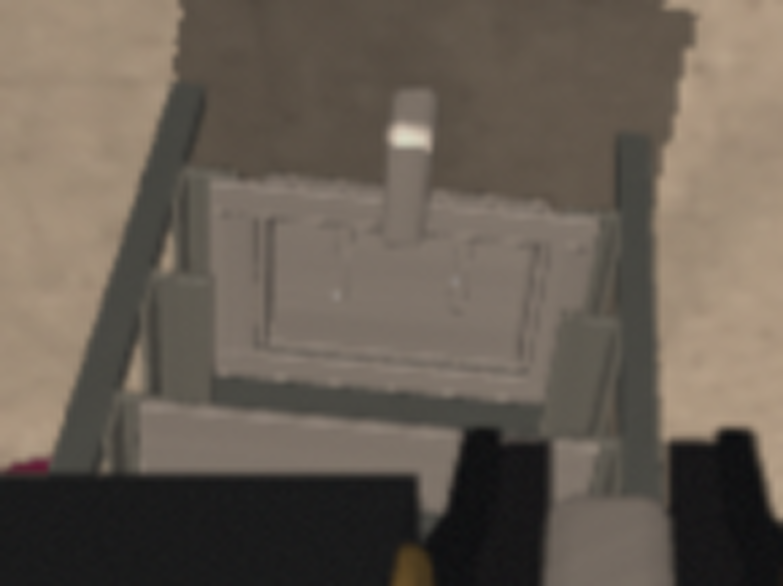

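```bash
python3 - <<'E'
from fit import *
c3=dict(np.load("pics/w3.npz"));c4=dict(np.load("pics/w4.npz"))
p3=lambda L:[np.array(p)/2.66+[200,60] for p in L]
p4=lambda L:[np.array(p)/[5.4,5.1]+[206,146] for p in L]
A=[(-42,-55,33),(-42,55,33),(-87,-6,50),(-87,6,50)]
A3=(c3,A,p3([(207,265),(403,288),(304,240),(326,241)]))
A4=(c4,A+[(42,-55,33),(42,55,33)],p4([(213,178),(599,213),(389,123),(433,125),(215,378),(548,401)]))
B=[(-43,-46,75),(-43,46,75)]
B3=(c3,B,p3([(212,322),(390,345)]));B4=(c4,B,p4([(213,275),(562,313)]))
C3=(c3,[(-42,-72,153),(-42,72,153)],p3([(148,438),(446,468)]))
for S in ([A4],[A3,A4],[B3,B4],[A4,B4],[A3,A4,B3,B4],[A3,A4,B3,B4,C3]):
    x,r=fit(S,[.69,-.2,.01,-.1]);print(x,np.abs(r).max())
print(r.T)
for p in p4([(180,85),(652,135)]):
    o,d=ray(c4,*p);print([(o+d*(z-o[2])/d[2]).round(4) for z in(0,.01)])
E
```

```text
[ 0.7086 -0.2075  0.0027 -0.1522] 1.6655196829626107
[ 0.7041 -0.2061  0.0072 -0.1481] 2.39200671664463
[ 0.6948 -0.2074  0.0163 -0.1795] 1.228606388314688
[ 0.7069 -0.2075  0.0043 -0.1541] 1.6212874148318406
[ 0.7015 -0.2064  0.0098 -0.1533] 2.042045573850885
[ 0.7028 -0.2072  0.0085 -0.1618] 2.2157573730262357
[[-0.3875 -2.2158 -0.0586  0.2923 -0.8577 -0.6284  0.0386  0.4604 -1.2693
   1.3772  1.7513 -1.3114  0.6572  0.15    0.2093  0.5993]
 [ 1.5274  1.0614 -0.6874 -0.0301  0.0938  1.6199 -1.429  -0.7727 -1.6743
   0.5524  0.5303 -1.3201  0.412   0.0606  0.5353 -0.7048]]
[array([ 0.649 , -0.2695,  0.    ]), array([ 0.6415, -0.2664,  0.01  ])]
[array([ 0.67 , -0.129,  0.   ]), array([ 0.662 , -0.1293,  0.01  ])]
```

```bash
python3 -c "
from h import *
print(rel((.50,-.176,.2),-.151,.2993));print(rel((.5023,-.1763,.0837),-.151,.2993))"
```

```text
[0.031, -0.0327, 0.0979, 0.0577, 0.1799, 0.1343]
[0.0827, -0.0333, 0.2021, 0.0577, 0.1799, 0.1343]
```

Call:
send_rows --pt "-1 0.015 -0.016 0.05 0.029 0.09 0.067" --pt "-1 0.031 -0.033 0.098 0.0577 0.18 0.1343" --pt "-1 0.031 -0.033 0.098 0.0577 0.18 0.1343" --pt "-1 0.05 -0.033 0.137 0.0577 0.18 0.1343" --pt "-1 0.067 -0.033 0.17 0.0577 0.18 0.1343" --pt "-1 0.0827 -0.0333 0.2021 0.0577 0.18 0.1343" --pt "-1 0.0827 -0.0333 0.2021 0.0577 0.18 0.1343" --pt "-1 0.0827 -0.0333 0.2021 0.0577 0.18 0.1343"

```text
t: 12.0
eef_pos: [0.5023, -0.1779, 0.0854]
orientation: [0.076, 0.986, -0.012, 0.15]
ft_force: [0.3, -0.9, -1.3]
grip_width: 0.0119
gripper_force: 50.0
```

```bash
python3 - <<'E'
from h import *
np.set_printoptions(precision=4,suppress=True)
s=arm.get_state();print(s["joints"],s["ft_force"],R.from_quat(s["orientation"]).as_matrix())
print(rel((.5023,-.1763,.0837),-.151,.2993))
c={n:cam(n) for n in("scene","side")};o=[]
for n in c: print(n,marks(c[n],n,"pan",4),marks(c[n],n,"rack_free_pair",4))
h=np.array([.9886,-.1504,0]);l=np.array([.1504,.9886,0])
def draw(i,cc,P,col):
    cv2.polylines(i,[np.array([np.array(proj(cc,p))*5 for p in P],int)],True,col,1)
for n in c:
    i=cv2.resize(c[n]["img"],None,fx=5,fy=5,interpolation=cv2.INTER_CUBIC)
    P0=np.array(s["eef_pos"])+.071*h+[0,0,.0093+.003]
    draw(i,c[n],[P0+a*.042*h+b*.055*l for a,b in((-1,-1),(-1,1),(1,1),(1,-1))],(0,255,0))
    Q=np.array([.701,-.2065,.085])
    draw(i,c[n],[Q+a*.043*h+b*.046*l for a,b in((-1,-1),(-1,1),(1,1),(1,-1))],(0,0,255))
    Q=np.array([.701,-.2065,.163])
    draw(i,c[n],[Q+a*h+b*.072*l for a,b in((-.042,-1),(-.042,1),(.055,1),(.055,-1))],(255,0,0))
    u=(proj(c[n],[.64,-.2,.1])*5).astype(int)
    o.append(i[u[1]-290:u[1]+290,u[0]-195:u[0]+195])
cv2.imwrite("pics/pre.png",np.hstack(o))
E
```

```text
[-0.6304  0.57    2.0085  0.4419  0.3221 -2.4506] [ 0.3054 -0.9405 -1.3183] [[-0.9436  0.1534  0.2933]
 [ 0.1462  0.9882 -0.0464]
 [-0.297  -0.0009 -0.9549]]
[0.0007, 0.0016, 0.0016, -0.0018, 0.0022, -0.0026]
scene [(0.72, 366.3, 186.8), (0.68, 338.3, 226.1), (0.6, 386.5, 209.2)] [(0.9, 342.8, 175.3)]
side [(0.94, 301.0, 251.1), (0.7, 327.5, 222.7), (0.48, 309.9, 211.0)] [(0.85, 370.1, 225.4)]
```

View pics/pre.png

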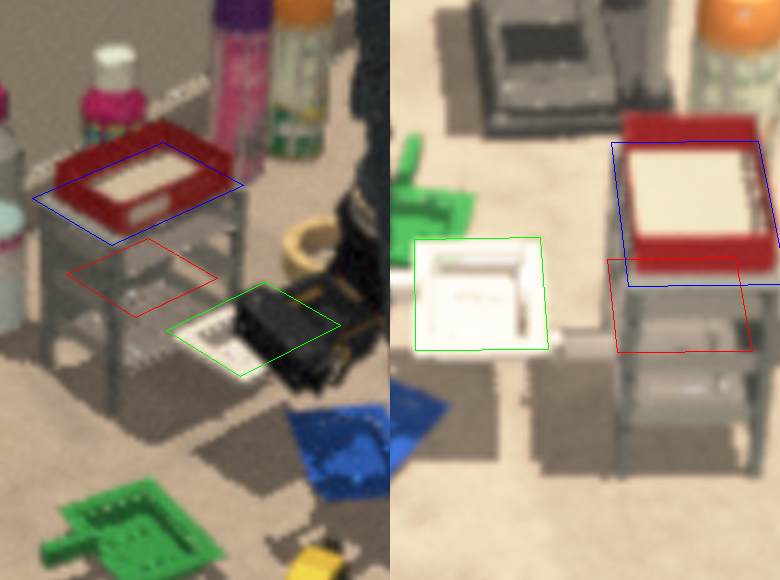

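Call:
send_rows --pt "-1 -0.0005 0.0016 -0.0022 0 0 -0.002" --pt "-1 -0.0005 0.0016 -0.0022 0 0 -0.002" --pt "-1 -0.0196 0.0016 0.0037 0 0 -0.002" --pt "-1 -0.0339 0.0016 0.0081 0 0 -0.002" --pt "-1 -0.0434 0.0016 0.0111 0 0 -0.002" --pt "-1 -0.053 0.0016 0.014 0 0 -0.002" --pt "-1 -0.053 0.0016 0.014 0 0 -0.002"

```text
t: 13.18
eef_pos: [0.5565, -0.1839, 0.0856]
orientation: [0.075, 0.986, -0.011, 0.148]
ft_force: [-0.4, -0.1, -2.4]
grip_width: 0.0112
gripper_force: 50.0
```

Call:
send_rows --pt "-1 -0.01 0 0.002 0 0 0" --pt "-1 -0.0195 0 0.0048 0 0 0" --pt "-1 -0.0291 0 0.0078 0 0 0" --pt "-1 -0.0291 0 0.0078 0 0 0"

```text
t: 13.68
eef_pos: [0.5869, -0.1887, 0.0869]
orientation: [0.075, 0.986, -0.012, 0.149]
ft_force: [0.2, 0.1, -0.8]
grip_width: 0.0114
gripper_force: 50.0
```

```bash
python3 - <<'E'
from h import *
np.set_printoptions(precision=4,suppress=True)
s=arm.get_state();h=np.array([.9886,-.1504,0]);l=np.array([.1504,.9886,0])
e=np.array(s["eef_pos"])-[.6308,-.1958,.0757];print(e@h,e@l,e[2],s["ft_force"],s["wrist_torque"],rel(s["eef_pos"],-.151,.2993))
c={n:cam(n) for n in("scene","side")};o=[]
for n in c:
    i=cv2.resize(c[n]["img"],None,fx=5,fy=5,interpolation=cv2.INTER_CUBIC)
    u=(proj(c[n],[.66,-.2,.1])*5).astype(int)
    o.append(i[u[1]-290:u[1]+290,u[0]-195:u[0]+195])
cv2.imwrite("pics/in.png",np.hstack(o))
E
```

```text
-0.044508425638614776 0.00042748994306611963 0.011155139622112967 [ 0.2178  0.1116 -0.8301] [ 0.1776  0.3281 -0.0036] [0.0, 0.0, 0.0, -0.0008, 0.0002, 0.0]
```

Call:
send_rows --pt "-1 0.0006 0 0.0019 0 0 0" --pt "-1 0.0012 0 0.0038 0 0 0" --pt "-1 0.0018 0 0.0057 0 0 0" --pt "-1 0.0018 0 0.0057 0 0 0"

```text
t: 14.28
eef_pos: [0.5853, -0.1882, 0.0803]
orientation: [0.075, 0.986, -0.011, 0.148]
ft_force: [-0.2, -0.3, -1.6]
grip_width: 0.0117
gripper_force: 50.0
```

Call:
send_rows --pt "-1 0.0003 0 0.001 0 0 0" --pt "-1 0.0006 0 0.0019 0 0 0" --pt "-1 0.0009 0 0.0029 0 0 0" --pt "-1 0.0009 0 0.0029 0 0 0"

```text
t: 14.78
eef_pos: [0.5856, -0.1883, 0.0778]
orientation: [0.075, 0.986, -0.011, 0.148]
ft_force: [-0.1, 0.1, 0.0]
grip_width: 0.0113
gripper_force: 50.0
```

Call:
send_rows --pt "-1 0.0003 0 0.001 0 0 0" --pt "-1 0.0006 0 0.0019 0 0 0" --pt "-1 0.0006 0 0.0019 0 0 0"

```text
t: 15.15
eef_pos: [0.5856, -0.1883, 0.0761]
orientation: [0.075, 0.986, -0.011, 0.148]
ft_force: [-3.9, 0.8, 5.7]
grip_width: 0.0115
gripper_force: 50.0
```

Call:
send_rows --pt "-1 -0.0003 0 -0.001 0 0 0" --pt "-1 -0.0098 0 0.002 0 0 0" --pt "-1 -0.0194 0 0.0049 0 0 0" --pt "-1 -0.0289 0 0.0079 0 0 0" --pt "-1 -0.0289 0 0.0079 0 0 0"

```text
t: 15.78
eef_pos: [0.6179, -0.1937, 0.0773]
orientation: [0.075, 0.986, -0.012, 0.15]
ft_force: [1.8, 0.1, 2.4]
grip_width: 0.011
gripper_force: 50.0
```

Call:
send_rows --pt "-1 -0.0038 0 0.0012 0 0 0" --pt "-1 -0.0076 0 0.0024 0 0 0" --pt "-1 -0.0095 0 0.003 0 0 0" --pt "-1 -0.0095 0 0.003 0 0 0"

```text
t: 16.27
eef_pos: [0.6252, -0.1943, 0.0772]
orientation: [0.075, 0.986, -0.011, 0.148]
ft_force: [-4.9, 1.3, 8.0]
grip_width: 0.011
gripper_force: 50.0
```

Call:
send_rows --pt "-1 -0.0023 0 -0.0003 0 0 0" --pt "-1 -0.0042 0 0.0003 0 0 0" --pt "-1 -0.0042 0 0.0003 0 0 0"

```text
t: 16.65
eef_pos: [0.6291, -0.1948, 0.0775]
orientation: [0.075, 0.986, -0.011, 0.148]
ft_force: [-4.1, 0.8, 5.9]
grip_width: 0.0115
gripper_force: 50.0
```

Call:
send_rows --pt "-1 -0.0023 0 -0.0003 0 0 0" --pt "-1 -0.0042 0 0.0003 0 0 0" --pt "-1 -0.0042 0 0.0003 0 0 0"

```text
t: 17.02
eef_pos: [0.6323, -0.1951, 0.0778]
orientation: [0.075, 0.986, -0.011, 0.147]
ft_force: [-4.8, 0.7, 3.3]
grip_width: 0.0113
gripper_force: 50.0
```

Call:
send_rows --pt "-1 -0.002 0 0.0006 0 0 0" --pt "-1 -0.0038 0 0.0012 0 0 0" --pt "-1 -0.0038 0 0.0012 0 0 0"

```text
t: 17.4
eef_pos: [0.6325, -0.1947, 0.0777]
orientation: [0.075, 0.987, -0.01, 0.144]
ft_force: [-16.3, 0.6, 13.7]
grip_width: 0.0113
gripper_force: 50.0
```

Call:
send_rows --pt "-1 0.0015 0 -0.0015 0 0 0" --pt "-1 0.0015 0 -0.0015 0 0 0"

```text
t: 17.65
eef_pos: [0.6326, -0.1945, 0.0779]
orientation: [0.075, 0.987, -0.01, 0.145]
ft_force: [-7.9, 1.8, 3.6]
grip_width: 0.0118
gripper_force: 50.1
```

Position held while the force dropped: it is against the stop. Release.

Call:
send_rows --pt "-0.6 0 0 0 0 0 0" --pt "-0.4 0 0 0 0 0 0" --pt "-0.2 0 0 0 0 0 0" --pt "-0.2 0 0 0 0 0 0" --pt "-0.2 0 0 0 0 0 0" --force 20

```text
t: 18.27
eef_pos: [0.6354, -0.1959, 0.0794]
orientation: [0.075, 0.986, -0.011, 0.148]
ft_force: [-0.4, 0.2, 0.1]
grip_width: 0.0342
gripper_force: 0.0
```

Call:
send_rows --pt "-0.2 0.01 0 -0.003 0 0 0" --pt "-0.2 0.03 0 -0.0093 0 0 0" --pt "-0.2 0.055 0 -0.017 0 0 0" --pt "-0.2 0.08 0 -0.0247 0 0 0" --pt "-0.2 0.11 0 -0.034 0 0 0" --pt "-0.2 0.08 0 -0.1 0 0 0" --pt "-0.2 0.06 0.03 -0.16 0 -0.1 0" --pt "-0.2 0.06 0.05 -0.18 0 -0.15 0" --pt "-0.2 0.06 0.05 -0.18 0 -0.15 0"

```text
t: 19.4
eef_pos: [0.5329, -0.1282, 0.236]
orientation: [0.073, 0.972, -0.017, 0.223]
ft_force: [0.0, -0.4, 0.2]
grip_width: 0.0347
gripper_force: 0.0
```

```bash
python3 - <<'E'
from h import *
np.set_printoptions(precision=4,suppress=True)
s=arm.get_state();print(s["joints"],s["ft_force"])
c={n:cam(n) for n in("scene","side","wrist")};
Rz=R.from_euler("z",-.151)
for n in c:
    print(n,marks(c[n],n,"pan",5),marks(c[n],n,"pan_handle",5))
    for z in (.04,.085):
        P=np.array([.701,-.2065,z]);print("  expect",z,proj(c[n],P),proj(c[n],P+Rz.apply([-.066,0,.01])))
E
```

```text
[-0.5333  0.2747  1.9518  0.3344  0.5165 -2.2132] [ 0.0492 -0.41    0.2164]
scene [(0.77, 345.6, 174.0), (0.58, 384.0, 207.8)] [(0.91, 323.5, 227.7), (0.64, 398.4, 205.3), (0.56, 352.2, 175.7)]
  expect 0.04 [342.2456 182.1673] [353.0011 186.7885]
  expect 0.085 [342.447  173.1319] [353.3784 177.5719]
side [(0.91, 311.6, 209.3), (0.8, 302.3, 250.7), (0.7, 370.6, 227.9)] [(0.79, 294.7, 258.4), (0.65, 317.7, 197.2), (0.5, 351.0, 227.5)]
  expect 0.04 [368.8101 237.6274] [349.0448 235.5893]
  expect 0.085 [369.6665 227.4041] [349.5498 225.2786]
wrist [(0.89, 432.7, 77.4), (0.72, 238.0, 47.2), (0.68, 280.4, 247.7), (0.38, 118.2, 200.4)] [(0.75, 275.5, 216.5), (0.66, 493.8, 98.0), (0.57, 170.6, 9.4)]
  expect 0.04 [282.0734 221.4865] [277.3047 189.4532]
  expect 0.085 [279.0545 246.8421] [273.3843 215.4486]
```

```bash
python3 -c "
from workcell import arm
print(arm.finish_job())"
```

```text
the job is handed in; nothing more can be done
None
```

The pan is out of the die and pushed to the stop on the middle runners, released, and the job was handed in at about 20 s. The stop force and camera marks agree it is home, but joint 6 briefly read -2.854 against its -2.85 limit, which the judging may count as a range violation.

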